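Find and mark the balance point of a loaded mixer bar

TASK

The blue hub saddle has to sit at the balance point of the loaded tube-mixer bar, or the mixer will labour. Find that point: without lifting the bar, slide it lengthwise out over the steel edge of the granite slab until it only just tips and rests tipped by itself, then mark the point by setting the saddle astride the bar right above the steel edge. Leave the bar tipped there with the saddle standing squarely on it, and leave the bottle, the pot and the yellow tube rack where they are.

Things in the scene. Friction and masses are not known exactly. Their poses are not given: they have to be found in the camera images.
- slab: Dark grey granite weighing slab, 230 mm long (its x) by 180 mm wide (its y), 18 mm thick, fixed on the mat (its top 20 mm above the bench). Origin: centre of its underside. The side at its +x end has a bright steel edging: this is the edge to tip the bar over; the bench beyond it is free.
- edge (a point): Middle of the steel edge: top corner line of the slab's +x side, 18 mm above the mat. Axes as the slab's: x out over the edge, y along the edge line, z up. Once the balance point is past this line, the bar's front end drops on the mat (tilt about 0.13 to 0.26 rad) and the bar stays so, resting on edge and mat.
- bar: Loose aluminium mixer bar, 200 mm long (x), 30 wide (y), 10 thick, flat on the slab, its +x end a little out over the edge. Origin: middle of the underside. With tubes 0.1 to 0.22 kg; it balances up to 28 mm either side of its middle. Push its bare rear (-x) end face; friction of a finger still touching there holds it from tipping: nudge, back off, look.
- saddle: Loose blue plastic hub saddle, 25 g: an upside-down U, 24 mm along x, 48 mm across (y), legs 8 mm deep with a 34 mm gap to straddle the bar (saddle x along the bar, either way round). Grip the lug on top: 20 mm (x) by 14 mm (y), 16 to 60 mm above the origin. Origin: centre between the legs' feet; seated, it lies 2 mm above the bar's underside. White lines mark its middle.
- tube_front: Red-capped labelled 50 ml tube clipped across the bar's top, 80 mm towards +x from its middle; part of the bar, it does not come off. 30 mm diameter (cap 34), 115 mm long along the bar's y, its top 43 mm above the bar's underside. How full it is cannot be seen. Origin: on the bar's top, under the tube's middle.
- tube_rear: The same kind of tube, clipped 80 mm towards -x from the bar's middle, filled differently. Origin: on the bar's top, under the tube's middle.
- reagent: Bystander: white reagent bottle with blue cap, 52 mm diameter, 85 mm tall, standing loose on the bench. Origin: centre of its underside.
- pot: Bystander: clear specimen pot with yellow lid, 54 mm diameter, 70 mm tall, standing loose on the bench. Origin: centre of its underside.
- rack_yellow: Bystander: yellow rack full of red-capped tubes, 144 mm (x) by 78 mm (y), 92 mm tall, loose on the bench. Origin: centre of its underside.
- mat: Thin green rubber bench mat, 390 mm (x) by 200 mm (y), 2 mm thick, fixed, under the slab and reaching 140 mm out beyond its steel edge: the bar's front end comes down on it. Origin: centre of its underside, on the bench (height 0).
Mind the look-alikes: they are no part of the job. What is shaped like the bar but pink is not meant. Of the things that look like the saddle, the smaller one is meant.

How it is judged:
By the outcome, as a careful person would: the job done as asked, in the order asked, and still so for the second after the job is handed in, with the robot touching nothing.
It also fails if it takes over 72 s, if anything falls off the work surface, if the arm or the gripper's body presses on something with over 40 N, if the wrist force passes 120 N, or if a joint passes its speed limit or range.

ROBOT

A 7-joint arm with a two-finger parallel gripper is mounted at the origin on the work surface. World frame = base frame: x ahead of the robot, y to its left, z up, the work surface at z = 0. Lengths are in m, angles in rad, forces in N, time in s.
With the tool pointing down it reaches from about 0.375 to 0.925 m from the base axis. Payload 3.1 kg.
Tool frame: the origin (TCP) lies between the finger pads; the fingertips stand 19 mm ahead of it and the grasp point (between the pads) is the TCP; z points along the fingers, y is the direction in which the jaws open and shut (so a half turn about z gives the same grasp; the last joint's range is limited). The gripper opens to 85 mm and grips with 20 to 120 N. Pads are 22 mm wide; open, the fingers measure 114 mm over their backs; the gripper's body (76 mm by 85 mm) begins 54 mm behind the grasp point. The pads swing forward as they close: fully open they stand 13 mm farther back than shut.
Start: joints at [-1.221, 0.383, 0.044, 1.598, -0.018, 1.161, -0.05], TCP at [0.281, 0.586, 0.25] pointing down, gripper open.
Joint ranges: [-2.61, 2.61], [-0.41, 2.15], [-1.48, 1.57], [0, 2.5], [-1.57, 4.71], [0.05, 1.97], [-2.85, 2.85]. Speed limits (rad/s): [2.79, 2.79, 3.14, 3.14, 3.14, 3.14, 3.14].

INTERFACE

Orientations are given as a unit quaternion [x, y, z, w].
In Python, from bench import move_ptp, movel, move_j, move_gripper, pause, inverse_kinematics, read_camera, camera_params, MotionError, sign_off, look_for, tip_of, read_time_s, read_qpos, read_joint_vel, read_effort, read_eef_pos, read_tcp_rot, read_ft_force, read_ft_torque, read_finger_gap gives the robot as it stands. Calls block until the motion is done:
- move_ptp(position, orientation): joint-space move of the TCP to a pose.
- movel(position, orientation=None, speed=0.15): straight line of the TCP; orientation=None keeps the orientation; speed is the mean speed in m/s.
- move_j(angles): joint-space move.
- move_gripper(opening, effort=None): finger opening in m; effort is the grip in N (None keeps the last); returns when the fingers have stopped.
- pause(seconds).
- inverse_kinematics(position, orientation): joint angles nearest the present ones, or None.
- read_camera(name): name is "side" or "top" or "wrist"; returns the picture (400x640x3 uint8, red, green, blue); there is no depth.
- camera_params(name): a dict with "K" (3x3 intrinsics, pixels), "dist_coeffs" ([k1, k2, p1, p2, k3] as OpenCV has them; the pictures are not rectified), "camera_from_world" (4x4, takes a point from world to camera coordinates). Camera axes: x right, y down, z forward; pixel columns grow to the right and rows downward; lengths in m; the calibration is good to about 2 mm. A picture is of the moment at which its call begins: read the wrist's pose just before it. camera_params takes no time and is no camera call; for the wrist camera it gives the pose at the moment of the call.
A pose or a line that the arm cannot do raises MotionError and nothing moves.
- sign_off(): hands the job in, once; it reports no verdict.
Trained networks look in the newest picture that a camera, given by its name, has taken for a name from the list of things; names that differ only in an ending like _2 or _b are one class to them, and where a whole thing is asked for, a point or a joint stands for the part that bears it (a point fixed in the world has none). Each returns a list of dicts, best first, with "confidence" (0 to 1); they miss things now and then, are a little off and sometimes report something else, mostly with a low value. They report only what shows in the picture. A call takes as long as a camera call. They do not tell look-alikes from the thing itself.
- look_for(camera, name): "at" ([column, row] in pixels, amid what is visible of it).
- tip_of(camera, name): "at" ([column, row] in pixels: a listed point, or the origin of a listed thing).
Readings, each from a call of its own:
- read_time_s(): time.
- read_qpos(): joint angles.
- read_joint_vel(): joint speeds.
- read_effort(): joint torques, N m.
- read_eef_pos(): TCP position.
- read_tcp_rot(): TCP orientation.
- read_ft_force(): force on the tool from outside, world axes, zero at the start.
- read_ft_torque(): the same for the moment, N m.
- read_finger_gap(): finger opening in m.
Only numpy, scipy, OpenCV 4.12 (cv2) and the standard library are available. Lean on these libraries where they do the work, as an engineer would, in place of code of your own. Each camera call takes 0.05 s, during which the arm holds its last target.

## Working session

There is one attempt and no reset: what is moved stays moved. The work goes in short steps, each a Python script; the robot and the scene stay as the last script left them, time stands still between calls to the robot, and variables do not carry over. Pictures are saved under pics/ and viewed, and the job is handed in when it is done.

```bash
mkdir -p pics; ls; python3 - <<'E'
from bench import *
import cv2
for n in ["side","top","wrist"]:
    im=read_camera(n); cv2.imwrite(f"pics/a_{n}.png",im[:,:,::-1])
    p=camera_params(n); print(n,p["K"],p["dist_coeffs"],p["camera_from_world"])
print(read_time_s(),read_tcp_rot())
E
```

```text
pics
side [[415.18509748   0.         313.63892446]
 [  0.         415.18509748 201.54966744]
 [  0.           0.           1.        ]] [-0.04446906  0.          0.          0.          0.        ] [[ 0.97267098 -0.23213166  0.00510393 -0.42609315]
 [-0.13735909 -0.59300247 -0.7933981   0.09362216]
 [ 0.18719946  0.77101424 -0.60868169  1.02092512]
 [ 0.          0.          0.          1.        ]]
top [[389.8763088    0.         323.31182385]
 [  0.         389.8763088  197.20355777]
 [  0.           0.           1.        ]] [-0.07650197  0.          0.          0.          0.        ] [[-0.02024547 -0.99977949 -0.00557528  0.00527553]
 [-0.99650913  0.02063036 -0.08089462  0.43877247]
 [ 0.0809918   0.00391807 -0.99670707  1.1405673 ]
 [ 0.          0.          0.          1.        ]]
wrist [[296.25834711   0.         314.84741026]
 [  0.         296.25834711 200.10745156]
 [  0.           0.           1.        ]] [-0.04012938  0.          0.          0.          0.        ] [[ 4.33267788e-01  9.01265009e-01 -6.38920359e-04 -6.48745893e-01]
 [ 8.56323736e-01 -4.11441763e-01  3.12130318e-01 -4.12831181e-02]
 [ 2.81049255e-01 -1.35783135e-01 -9.50039082e-01  3.80928434e-01]
 [ 0.00000000e+00  0.00000000e+00  0.00000000e+00  1.00000000e+00]]
0.15 [ 2.21997757e-01  9.75046630e-01 -1.01211337e-03 -2.00738712e-04]
```

View pics/a_top.png

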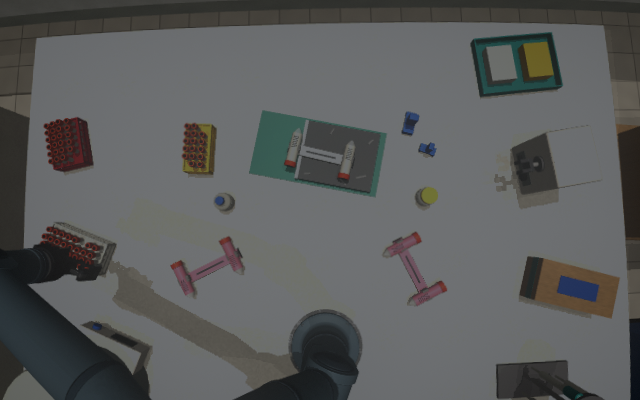

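View pics/a_side.png

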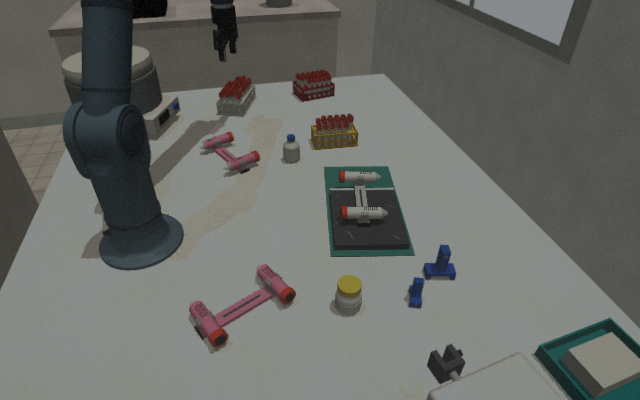

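View pics/a_wrist.png

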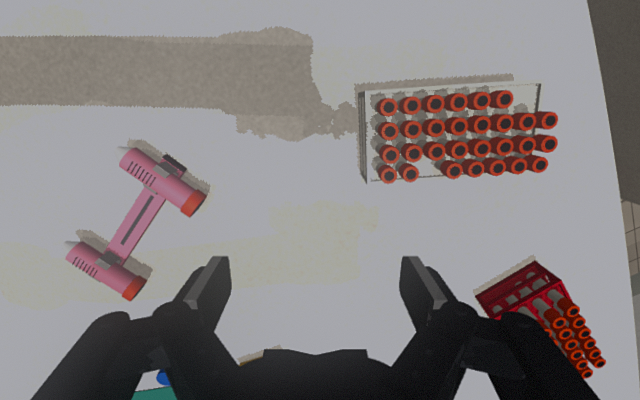

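```bash
cat > h.py <<'E'
from bench import *
import numpy as np, cv2, time
from scipy.spatial.transform import Rotation as R
def ray(P,uv):
    n=cv2.undistortPoints(np.array([[uv]],float),P["K"],np.array(P["dist_coeffs"],float))[0,0]
    T=np.array(P["camera_from_world"]); d=T[:3,:3].T@np.array([n[0],n[1],1]); o=-T[:3,:3].T@T[:3,3]
    return o,d/np.linalg.norm(d)
def onz(P,uv,z):
    o,d=ray(P,uv); return o+d*(z-o[2])/d[2]
def proj(P,X):
    T=np.array(P["camera_from_world"]); X=np.atleast_2d(X).astype(float)
    return cv2.projectPoints(X,cv2.Rodrigues(T[:3,:3])[0],T[:3,3],P["K"],np.array(P["dist_coeffs"],float))[0][:,0]
def tri(obs):
    A=np.zeros((3,3));b=np.zeros(3)
    for P,uv in obs:
        o,d=ray(P,uv);M=np.eye(3)-np.outer(d,d);A+=M;b+=M@o
    return np.linalg.solve(A,b)
def crop(im,x0,y0,w,h,s,fn):
    cv2.imwrite("pics/"+fn,cv2.resize(im[y0:y0+h,x0:x0+w,::-1],None,fx=s,fy=s,interpolation=cv2.INTER_CUBIC))
E
python3 - <<'E'
from h import *
t=read_camera("top");Pt=camera_params("top")
crop(t,235,90,220,130,3.6,"b_top.png")
for n in ["slab","edge","bar","saddle","tube_front","tube_rear","reagent","pot","rack_yellow","mat"]:
    r=tip_of("top",n)
    for q in r[:4]: print(n,q["confidence"],np.round(q["at"],1),np.round(onz(Pt,q["at"],0.02),3))
s=read_camera("side");crop(s,300,150,190,170,3.5,"b_side.png")
for n in ["edge","bar","saddle"]:
    for q in tip_of("side",n)[:3]: print(n,q["confidence"],np.round(q["at"],1),np.round(onz(camera_params("side"),q["at"],0.02),3))
E
```

```text
slab 0.68 [337.4 154.1] [ 0.567 -0.049  0.02 ]
edge 0.9 [298.8 147.4] [0.59  0.067 0.02 ]
bar 0.94 [411.5 270.3] [ 0.218 -0.258  0.02 ]
bar 0.85 [322.1 153.6] [ 0.57  -0.003  0.02 ]
bar 0.6 [212.7 268.3] [0.235 0.327 0.02 ]
bar 0.25 [419.1 198.8] [ 0.428 -0.288  0.02 ]
saddle 0.74 [426.1 152. ] [ 0.569 -0.316  0.02 ]
saddle 0.7 [407.7 121. ] [ 0.665 -0.264  0.02 ]
tube_front 0.8 [232.4 254.5] [0.275 0.268 0.02 ]
tube_front 0.71 [296.1 149.7] [0.583 0.075 0.02 ]
tube_front 0.55 [423.8 292.4] [ 0.153 -0.293  0.02 ]
tube_rear 0.85 [187.9 280.6] [0.199 0.402 0.02 ]
tube_rear 0.74 [348.6 159.5] [ 0.55  -0.082  0.02 ]
tube_rear 0.66 [400.1 247.3] [ 0.286 -0.227  0.02 ]
reagent 0.68 [225.4 202.8] [0.428 0.288 0.02 ]
reagent 0.52 [347.  162.2] [ 0.542 -0.077  0.02 ]
pot 0.57 [423.7 199.8] [ 0.425 -0.302  0.02 ]
rack_yellow 0.73 [199.9 149.5] [0.591 0.367 0.02 ]
mat 0.6 [350.5 157.5] [ 0.556 -0.087  0.02 ]
edge 0.73 [360.7 187. ] [0.589 0.064 0.02 ]
bar 0.82 [357.8 200.7] [0.561 0.005 0.02 ]
bar 0.63 [230.9 158.2] [0.246 0.301 0.02 ]
bar 0.58 [240.6 304.9] [ 0.22  -0.274  0.02 ]
saddle 0.81 [440.7 272. ] [ 0.659 -0.284  0.02 ]
saddle 0.79 [413.8 299.3] [ 0.569 -0.341  0.02 ]
```

```bash
sleep 1
```

```text
(no output)
```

View pics/b_top.png

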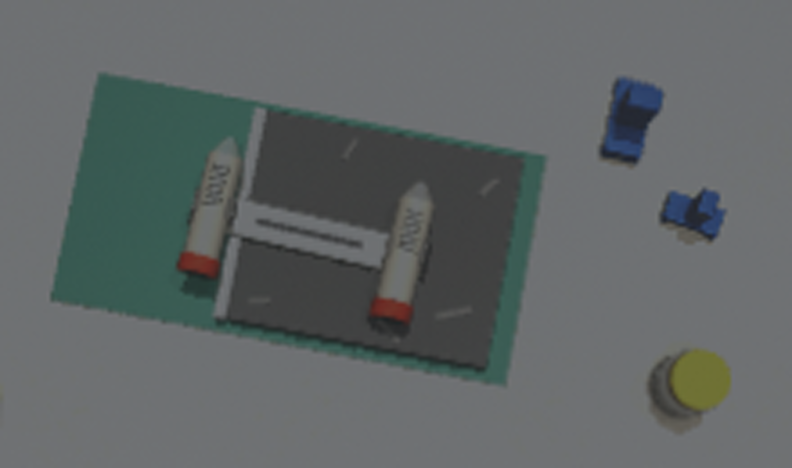

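View pics/b_side.png

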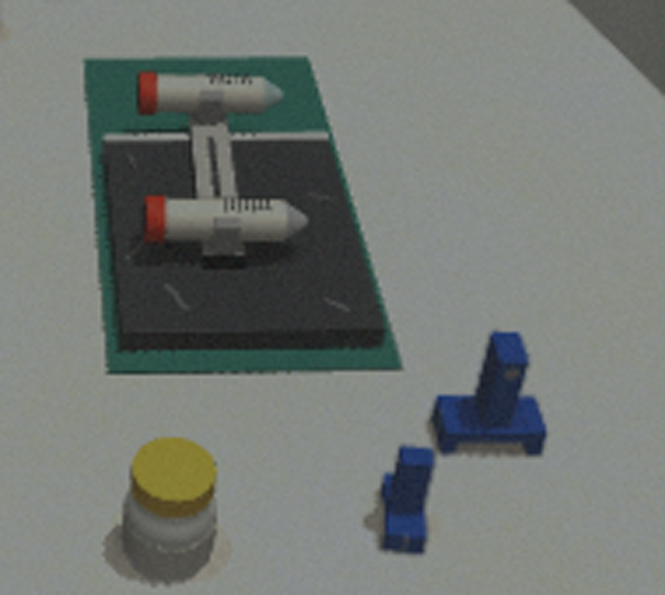

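```bash
cat >> h.py <<'E'
def tool(th,tilt=0.):
    """tool x heading th (rad) horizontally, z down; tilt: nose-down rotation about slab y"""
    x=np.array([np.cos(th),np.sin(th),0]);z=np.array([0,0,-1.]);y=np.cross(z,x)
    M=np.stack([x,y,z],1)
    if tilt: M=R.from_rotvec(np.cross([0,0,1.],x)*tilt).as_matrix()@M
    return R.from_matrix(M).as_quat()
E
python3 - <<'E'
from h import *
q=tool(np.deg2rad(79.6))
for p in ([.58,.08,.3],[.57,-.25,.3],[.547,-.11,.042],[.58,-.32,.05]):
    print(p,inverse_kinematics(p,q),inverse_kinematics(p,tool(np.deg2rad(79.6-180))))
move_ptp([.58,.08,.3],q)
P=camera_params("wrist");im=read_camera("wrist");cv2.imwrite("pics/c1.png",im[:,:,::-1])
np.save("c1.npy",P["camera_from_world"])
for n in ["edge","bar","slab","tube_front","tube_rear"]:
    for r in tip_of("wrist",n)[:2]: print(n,r["confidence"],np.round(r["at"],1),np.round(onz(P,r["at"],.02),4))
move_ptp([.57,-.25,.3],q)
P=camera_params("wrist");im=read_camera("wrist");cv2.imwrite("pics/c2.png",im[:,:,::-1])
np.save("c2.npy",P["camera_from_world"])
for n in ["saddle"]:
    for r in tip_of("wrist",n)[:2]: print(n,r["confidence"],np.round(r["at"],1),np.round(onz(P,r["at"],.0),4))
print(read_time_s())
E
```

```text
[0.58, 0.08, 0.3] [-0.74474206  0.2488166   0.63518173  1.72581724 -0.15633419  1.21802802
 -0.2515391 ] [-0.42948946  0.22234837  0.2584664   1.71163119 -0.06015897  1.21536035
  2.80391988]
[0.57, -0.25, 0.3] [-0.48086492  0.49121045  1.12392323  1.64834674 -0.45780613  1.29580227
  0.54361122] [-0.57787315  0.67516297  1.38021926  1.65124784 -0.67383282  1.38905163
 -2.42913044]
[0.547, -0.11, 0.042] [-0.41093043  0.58133748  0.65271576  1.97975818 -0.51209775  0.74863878
  0.36674762] [-0.8267285   1.14812794  1.36110556  1.99410162 -1.25038983  1.22219698
 -2.25776981]
[0.58, -0.32, 0.05] [-0.1417842   0.79923431  0.8125986   1.71791053 -0.70035735  0.94001048
  0.77269421] [-0.38508463  1.23574827  1.35833309  1.72765314 -1.26280625  1.3201154
 -2.05571145]
edge 0.73 [322.  174.7] [0.5871 0.0653 0.02  ]
bar 0.62 [311.7 218.3] [0.5611 0.0035 0.02  ]
bar 0.62 [161.9 372.8] [ 0.2351 -0.2485  0.02  ]
slab 0.88 [319.7 243.1] [ 0.5658 -0.0383  0.02  ]
tube_front 0.83 [60.3 69.2] [0.2758 0.2657 0.02  ]
tube_front 0.79 [317.2 165.5] [0.5828 0.0794 0.02  ]
tube_rear 0.75 [311.4 271.4] [ 0.5445 -0.0843  0.02  ]
saddle 0.85 [380.9 162.9] [ 0.6655 -0.267   0.    ]
saddle 0.7 [328.9 208.6] [ 0.5796 -0.3231  0.    ]
4.6667
```

View pics/c1.png

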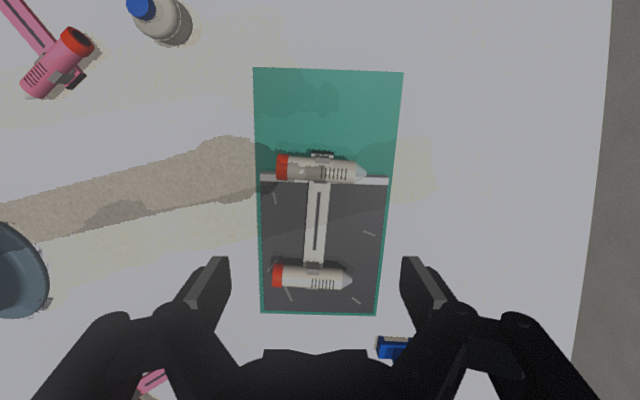

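View pics/c2.png

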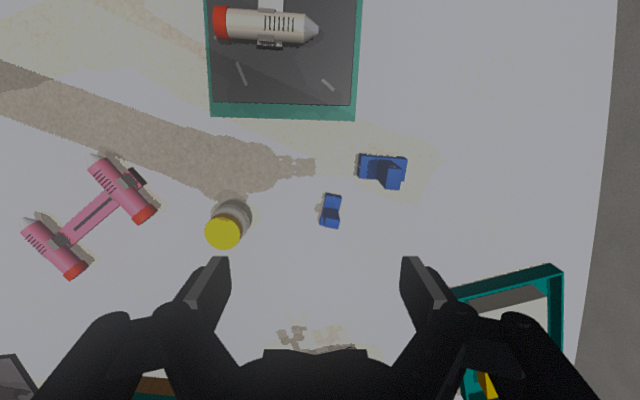

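```bash
python3 - <<'E'
import cv2
a=cv2.imread("pics/c1.png");b=cv2.imread("pics/c2.png")
cv2.imwrite("pics/c1z.png",cv2.resize(a[140:330,245:405],None,fx=3.15,fy=3.15,interpolation=cv2.INTER_CUBIC))
z=cv2.resize(b[150:240,300:420],None,fx=6,fy=6,interpolation=cv2.INTER_CUBIC)
cv2.imwrite("pics/c2z.png",z)
z=cv2.resize(b[0:130,190:370],None,fx=4.4,fy=4.4,interpolation=cv2.INTER_CUBIC)
cv2.imwrite("pics/c2y.png",z)
E
```

```text
(no output)
```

View pics/c1z.png

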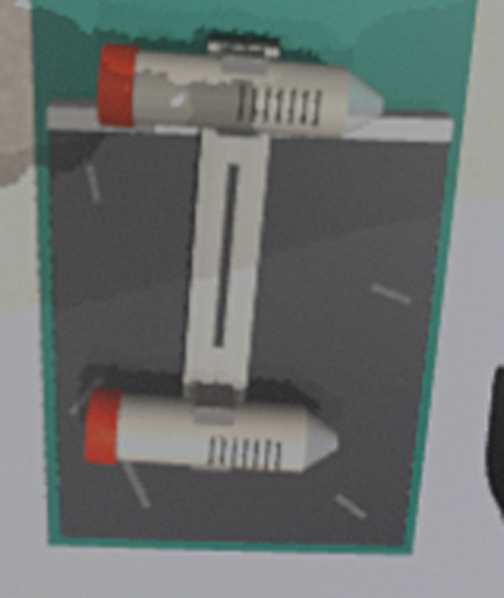

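View pics/c2z.png

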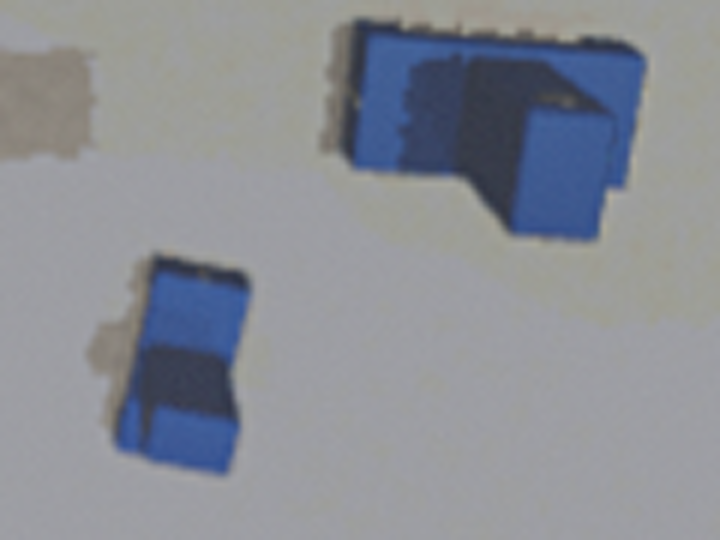

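View pics/c2y.png

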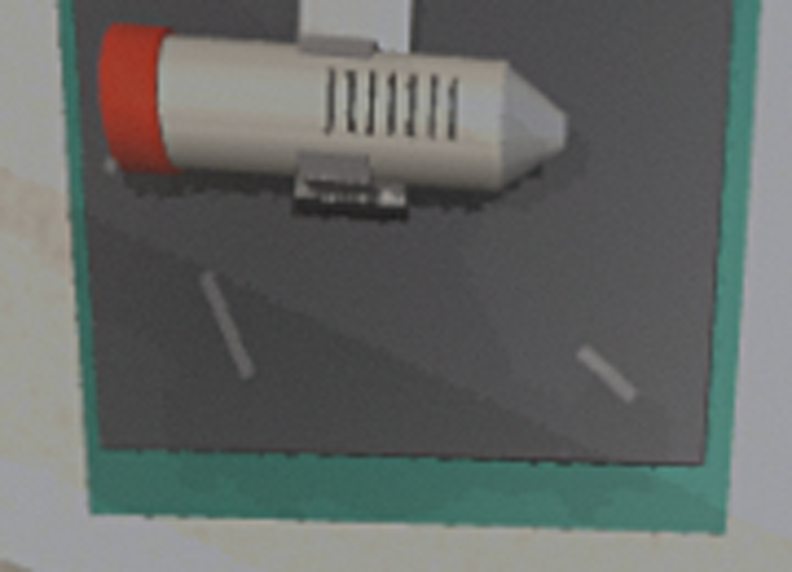

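```bash
cat > g.py <<'E'
from h import *
P=camera_params("wrist");P1=dict(P,camera_from_world=np.load("c1.npy"));P2=dict(P,camera_from_world=np.load("c2.npy"))
a=cv2.imread("pics/c1.png")
hsv=cv2.cvtColor(a,cv2.COLOR_BGR2HSV)
m=cv2.inRange(hsv,(70,80,30),(95,255,255));m[:,:245]=0;m[:,410:]=0
pts=[onz(P1,uv,.002)[:2] for uv in ([253,67],[403,72],[376.3,316],[260.3,313.5])]
print(np.round(pts,4)); pts=np.array(pts)
print("sides",[np.round(np.linalg.norm(pts[i]-pts[(i+1)%4]),4) for i in range(4)])
c=lambda u,v:(245+u/3.15,140+v/3.15)
for n,uv,z in [("edgeL",c(50,103),.02),("edgeR",c(453,115),.02),("edgeLb",c(50,129),.02),("edgeRb",c(453,141),.02)]: print(n,np.round(onz(P1,uv,z),4))
# bar sides
for n,uv in [("bFL",(203,135)),("bRL",(184,385)),("bFR",(268,140)),("bRR",(245,385)),("slotF",(233,163)),("slotR",(218,347)),("frontL",(210,40)),("frontR",(278,45))]: print(n,np.round(onz(P1,c(*uv),.03),4))
d=lambda u,v:(190+u/4.4,v/4.4)
for n,uv in [("slabRL",(100,448)),("slabRR",(703,465)),("slabSL",(72,0)),]: print(n,np.round(onz(P2,d(*uv),.02),4))
for n,uv in [("rearL",(294,205)),("rearR",(407,210))]: print(n,np.round(onz(P2,d(*uv),.03),4))
e=lambda u,v:(300+u/6,150+v/6)
for n,uv,z in [("sA",(155,262),.016),("sB",(250,285),.016),("lugF L",(150,405),.06),("lugF R",(240,420),.06),("lugB L",(143,455),.06),("lugB R",(228,472),.06),("leftbot",(118,440),.016)]: print(n,np.round(onz(P2,e(*uv),z),4))
E
python3 g.py
```

```text
[[ 0.5219  0.2211]
 [ 0.7166  0.18  ]
 [ 0.6372 -0.2029]
 [ 0.44   -0.1621]]
sides [np.float64(0.1989), np.float64(0.3911), np.float64(0.2013), np.float64(0.3919)]
edgeL [0.5035 0.0833 0.02  ]
edgeR [0.6791 0.0463 0.02  ]
edgeLb [0.5007 0.0717 0.02  ]
edgeRb [0.6779 0.0343 0.02  ]
bFL [0.5683 0.0594 0.03  ]
bRL [ 0.5368 -0.0605  0.03  ]
bFR [0.5959 0.0522 0.03  ]
bRR [ 0.5656 -0.0656  0.03  ]
slotF [0.579  0.0445 0.03  ]
slotR [ 0.5564 -0.0433  0.03  ]
frontL [0.5788 0.0998 0.03  ]
frontR [0.6069 0.0926 0.03  ]
slabRL [ 0.4546 -0.1426  0.02  ]
slabRR [ 0.6302 -0.1798  0.02  ]
slabSL [ 0.4787 -0.0271  0.02  ]
rearL [ 0.5283 -0.0911  0.03  ]
rearR [ 0.5587 -0.098   0.03  ]
sA [ 0.5792 -0.294   0.016 ]
sB [ 0.6008 -0.3038  0.016 ]
lugF L [ 0.5734 -0.3129  0.06  ]
lugF R [ 0.5923 -0.3199  0.06  ]
lugB L [ 0.5698 -0.3243  0.06  ]
lugB R [ 0.5878 -0.3318  0.06  ]
leftbot [ 0.5625 -0.3379  0.016 ]
```

```bash
cat >> h.py <<'E'
TB=np.deg2rad(75.5); XB=np.array([np.cos(TB),np.sin(TB),0])
REAR=np.array([.5435,-.0946,0]); EDGE=np.array([.5905,.0640,.02]); TS=np.deg2rad(78.1); XS=np.array([np.cos(TS),np.sin(TS),0])
E
python3 - <<'E'
from h import *
q=tool(TB)
for s,zz in((-.035,.12),(-.035,.042),(-.011,.042),(.07,.042)): print(inverse_kinematics(REAR+XB*s+[0,0,zz],q))
move_gripper(0.0,20)
print(read_time_s(),read_finger_gap())
move_ptp(REAR+XB*-.038+[0,0,.12],q)
f0=np.array(read_ft_force())
movel(REAR+XB*-.038+[0,0,.0425],speed=.1)
print(read_time_s(),f0,read_ft_force(),read_eef_pos())
crop(read_camera("wrist"),0,0,640,400,1,"d_w.png");crop(read_camera("side"),270,130,190,170,3.5,"d_s.png");crop(read_camera("top"),235,90,220,130,3.6,"d_t.png")
E
```

```text
[-0.45046194  0.43852857  0.73454594  1.9728855  -0.38129907  0.8706935
  0.23467997]
[-0.36651067  0.56365922  0.63748443  1.99851932 -0.4935854   0.73578906
  0.31927404]
[-0.40694717  0.56408718  0.63417474  1.99616028 -0.49130536  0.73618954
  0.27360159]
[-0.53778554  0.5781031   0.62478541  1.96985203 -0.48982201  0.74690623
  0.12539829]
5.4333 0.00021866572367714937
7.2333 [ 0.43288656 -1.16206631 -0.18990258] [ 0.247475   -0.16640304  0.98403534] [ 0.53454515 -0.13169144  0.04295139]
```

View pics/d_w.png

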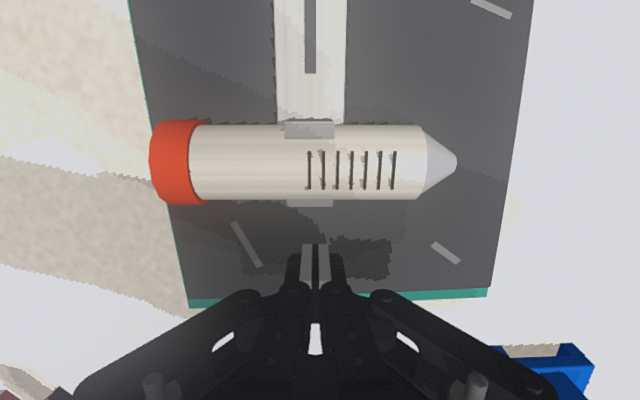

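View pics/d_s.png

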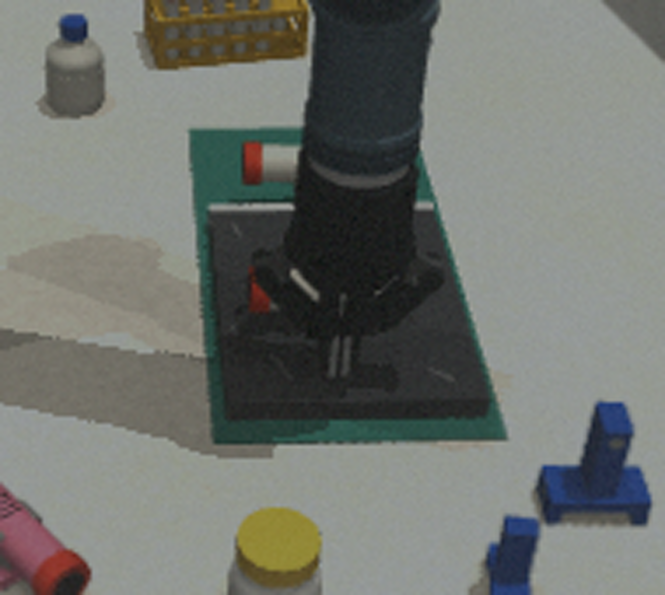

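View pics/d_t.png

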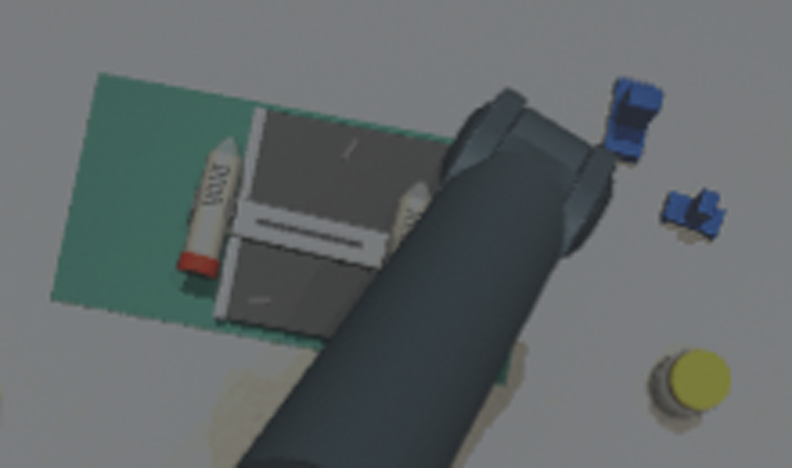

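```bash
python3 - <<'E'
from h import *
f0=np.array(read_ft_force())
s=-.038
def go(s,v): movel(REAR+XB*s+[0,0,.0420],speed=v)
go(-.020,.08)
for k in range(8):
    s=-.018+.002*k; go(s,.04)
    f=(np.array(read_ft_force())-f0); print(round(s,4),np.round(f,2),np.round((np.array(read_eef_pos())-REAR)@XB,4))
print(read_time_s())
crop(read_camera("wrist"),0,0,640,400,1,"e_w.png")
E
```

```text
-0.018 [0.   0.13 0.94] -0.0182
-0.016 [-0.1   0.87 -0.5 ] -0.016
-0.014 [ 0.08  0.98 -0.43] -0.0138
-0.012 [ 0.05  0.52 -0.03] -0.0118
-0.01 [0.46 0.02 0.16] -0.0101
-0.008 [-0.4  -0.58 -0.72] -0.008
-0.006 [ 0.14 -0.59 -0.17] -0.0058
-0.004 [-0.31 -0.31  0.45] -0.0037
9.7583
```

View pics/e_w.png

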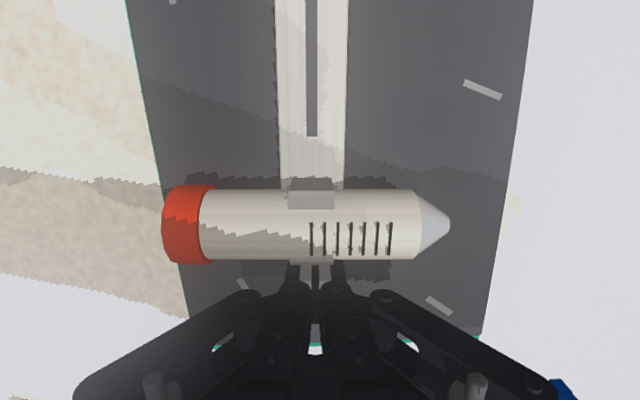

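```bash
python3 - <<'E'
from h import *
def go(s,v): movel(REAR+XB*s+[0,0,.0420],speed=v)
go(.022,.04)
im=read_camera("wrist");crop(im,0,0,640,400,1,"f_w.png");crop(read_camera("top"),235,90,220,130,3.6,"f_t.png");crop(read_camera("side"),270,130,190,170,3.5,"f_s.png")
print(read_time_s(),read_ft_force())
E
```

```text
10.7583 [-0.1991275  -0.05354606  0.35768626]
```

View pics/f_w.png

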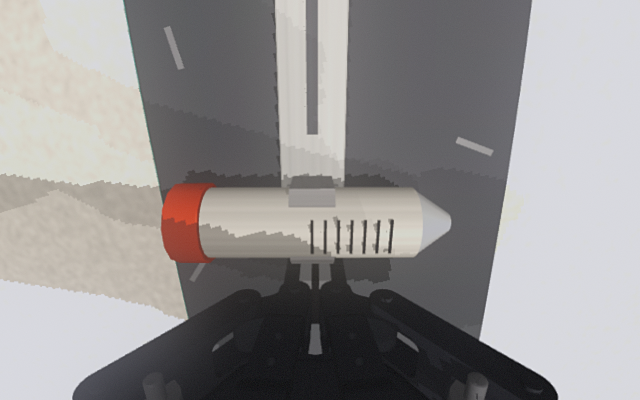

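View pics/f_t.png

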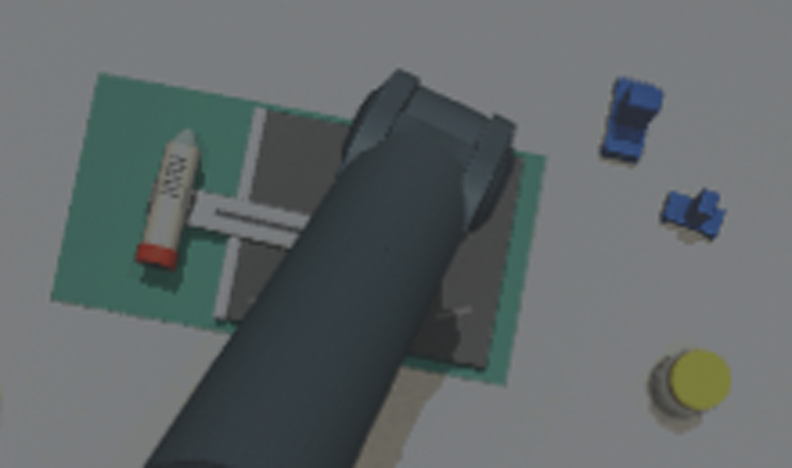

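```bash
cat > nudge.py <<'E'
from h import *
import sys
s0=float(sys.argv[1]);n=int(sys.argv[2]);st=float(sys.argv[3]);tag=sys.argv[4]
def go(s,v): movel(REAR+XB*s+[0,0,.0420],speed=v)
def g(im): return cv2.cvtColor(im,cv2.COLOR_RGB2GRAY)
s=s0;base=None
for k in range(n):
    if k: s+=st; go(s,.03)
    go(s-.004,.04); pause(.12)
    im=read_camera("wrist")
    if base is None:
        try: T=np.load("T.npy")
        except Exception:
            T=g(im)[175:250,230:440]; np.save("T.npy",T)
        base=1
    r=cv2.matchTemplate(g(im)[100:330,200:470],T,cv2.TM_CCOEFF_NORMED); _,v,_,l=cv2.minMaxLoc(r)
    print(round(s,4),round(v,3),l[0]-30,l[1]-75,round(read_time_s(),2))
    if abs(l[1]-75)>7 or v<.6: print("CHANGE");break
crop(im,0,0,640,400,1,f"g_w{tag}.png")
E
python3 nudge.py .022 8 .002 a
```

```text
0.022 1.0 0 0 11.18
0.024 0.971 0 1 11.94
0.026 0.956 0 2 12.71
0.028 0.952 0 2 13.47
0.03 0.966 1 2 14.24
0.032 0.963 1 2 15.01
0.034 0.967 1 2 15.78
0.036 0.975 1 2 16.54
```

View pics/g_wa.png

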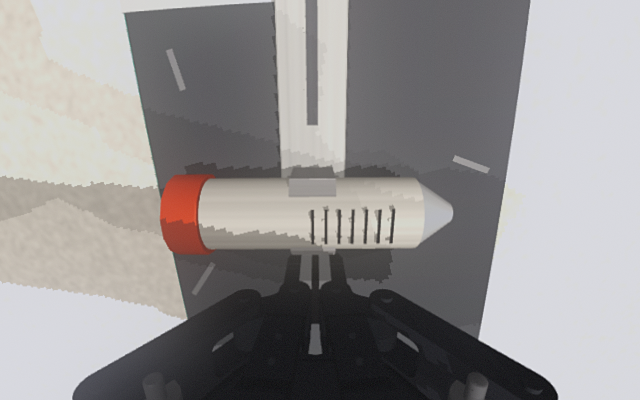

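```bash
python3 nudge.py .036 26 .002 b
```

```text
0.036 0.98 1 2 16.96
0.038 0.968 1 2 17.73
0.04 0.95 1 2 18.49
0.042 0.951 2 1 19.26
0.044 0.966 2 2 20.02
0.046 0.963 2 2 20.79
0.048 0.967 2 2 21.56
0.05 0.973 2 2 22.32
0.052 0.969 2 2 23.09
0.054 0.954 2 2 23.86
0.056 0.949 2 2 24.62
0.058 0.953 3 2 25.39
0.06 0.952 3 2 26.16
0.062 0.955 3 2 26.93
0.064 0.967 3 2 27.69
0.066 0.97 3 2 28.46
0.068 0.962 3 1 29.23
0.07 0.963 3 1 29.99
0.072 0.553 7 1 30.76
CHANGE
```

View pics/g_wb.png

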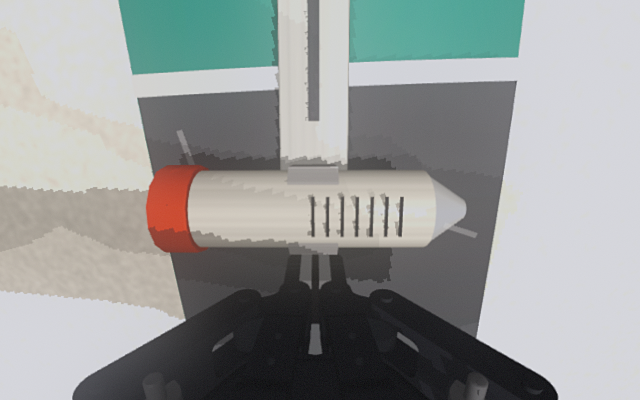

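```bash
python3 - <<'E'
from h import *
q=tool(TB)
movel(REAR+XB*.030+[0,0,.042],speed=.15)
movel(REAR+XB*.030+[0,0,.20],speed=.3)
im=read_camera("wrist");P=camera_params("wrist");np.save("h.npy",P["camera_from_world"]);cv2.imwrite("pics/h_w.png",im[:,:,::-1])
print(read_time_s())
E
```

```text
31.8833
```

View pics/h_w.png

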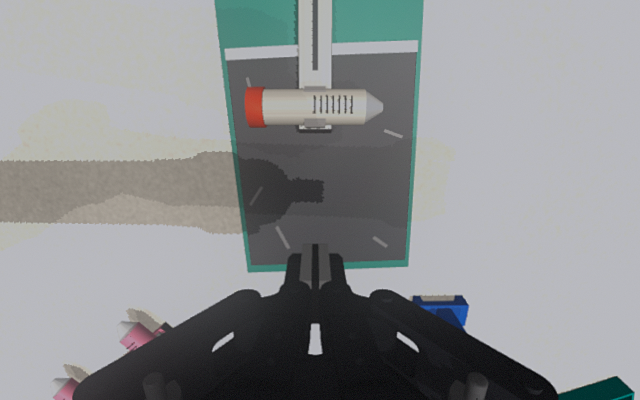

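```bash
python3 - <<'E'
from h import *
print(read_qpos())
for th in (159,-21):
    q=tool(np.deg2rad(th))
    for z in(.13,.043): print(th,inverse_kinematics([.5808,-.3222,z],q))
for th in (75.5,75.5-180): print(th,inverse_kinematics(EDGE+[0,0,.1],tool(np.deg2rad(th),.156)))
E
```

```text
[-0.63405912  0.32886004  0.80062176  1.90894264 -0.27618841  1.019001
  0.03584506]
159 [ 0.08839363  0.56936073  0.47536946  1.6718562  -0.30285982  0.97417846
  1.87554108]
159 [ 0.14141865  0.67733048  0.40412484  1.70091834 -0.33944361  0.8332536
  1.90051629]
-21 [-0.26189106  0.78278269  1.02517059  1.68803482 -0.73921516  1.10804895
 -0.95007184]
-21 [-0.21397968  0.88764424  0.94210276  1.71791555 -0.84418271  0.99593353
 -0.88736901]
75.5 [-0.81043508  0.56132309  0.72284228  1.82224143 -0.26566353  0.9608118
 -0.24886036]
-104.5 [ 0.82192841  0.81317578 -1.24792632  1.83513522  0.75048675  1.02949263
  2.20887482]
```

```bash
python3 - <<'E'
from h import *
q=tool(np.deg2rad(-21))
move_ptp([.5808,-.3222,.15],q)
move_gripper(.045,25)
im=read_camera("wrist");P=camera_params("wrist");np.save("i.npy",P["camera_from_world"]);cv2.imwrite("pics/i_w.png",im[:,:,::-1])
print(read_time_s())
E
```

```text
33.4583
```

View pics/i_w.png

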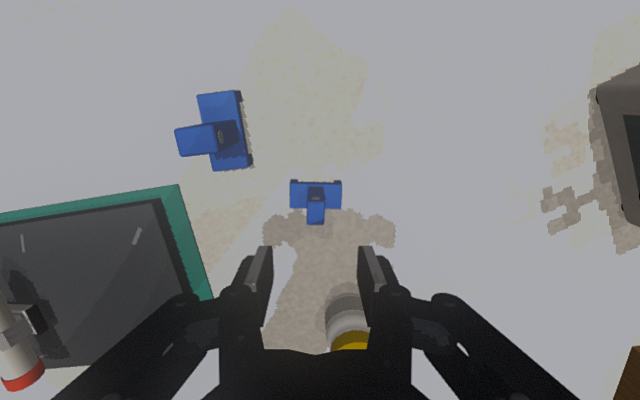

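```bash
python3 - <<'E'
import cv2
a=cv2.imread("pics/i_w.png")
cv2.imwrite("pics/i_z.png",cv2.resize(a[170:235,280:352],None,fx=9,fy=9,interpolation=cv2.INTER_CUBIC))
E
```

```text
(no output)
```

View pics/i_z.png

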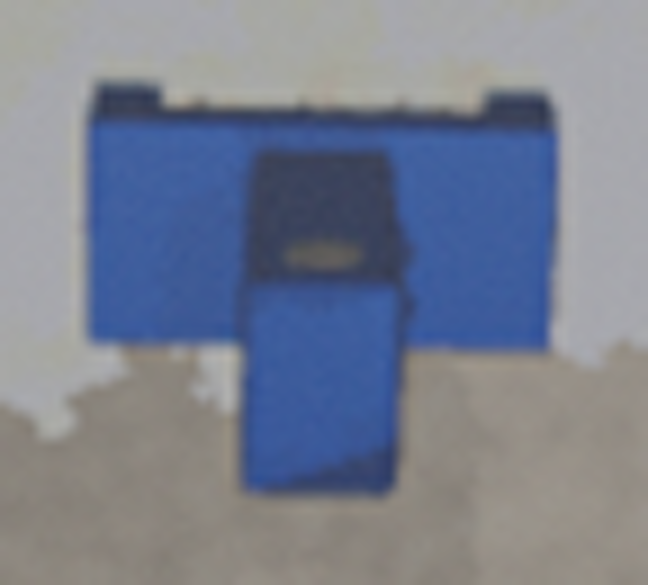

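```bash
python3 - <<'E'
from h import *
P=dict(camera_params("wrist"),camera_from_world=np.load("i.npy"))
e=lambda u,v:(280+u/9,170+v/9)
L=np.array([onz(P,e(*x),.06) for x in((246,280),(402,281),(395,492),(243,490))])
B=np.array([onz(P,e(*x),.016) for x in((92,121),(553,127),(550,349),(91,344))])
for M in(L,B):
    print(np.round(M.mean(0),4),[round(np.linalg.norm(M[i]-M[(i+1)%4]),4) for i in range(4)],[np.rad2deg(np.arctan2(*(M[a]-M[b])[[1,0]])) for a,b in((1,0),(2,3),(0,3),(1,2))])
E
```

```text
[ 0.5801 -0.3227  0.06  ] [np.float64(0.0133), np.float64(0.0195), np.float64(0.0133), np.float64(0.0194)] [np.float64(-111.35524225089705), np.float64(-111.77604436805403), np.float64(-22.23868903707534), np.float64(-22.203522241464025)]
[ 0.5799 -0.3226  0.016 ] [np.float64(0.0464), np.float64(0.0238), np.float64(0.0475), np.float64(0.0239)] [np.float64(-111.74503375381929), np.float64(-111.6289308440215), np.float64(-22.738306092596297), np.float64(-20.143532434015295)]
```

```bash
python3 - <<'E'
from h import *
q=tool(np.deg2rad(-21.6))
movel([.58,-.3227,.042],q,speed=.15)
move_gripper(.0,30)
print(read_finger_gap(),read_time_s(),read_ft_force())
movel([.58,-.3227,.17],speed=.25)
im=read_camera("wrist");cv2.imwrite("pics/j_w.png",im[:,:,::-1]);np.save("j.npy",camera_params("wrist")["camera_from_world"])
t=read_camera("top");crop(t,235,90,220,130,3.6,"j_t.png");s=read_camera("side");crop(s,270,130,190,170,3.5,"j_s.png")
print(read_finger_gap(),read_time_s(),read_eef_pos())
a=cv2.imread("pics/h_w.png")
cv2.imwrite("pics/h_z.png",cv2.resize(a[0:140,210:430],None,fx=3.6,fy=3.6,interpolation=cv2.INTER_CUBIC))
E
```

```text
0.01375310008223885 34.7 [ 0.1738247  -0.23110046  4.11305006]
0.013322744354272782 35.5083 [ 0.57872849 -0.32123966  0.1670638 ]
```

View pics/j_w.png

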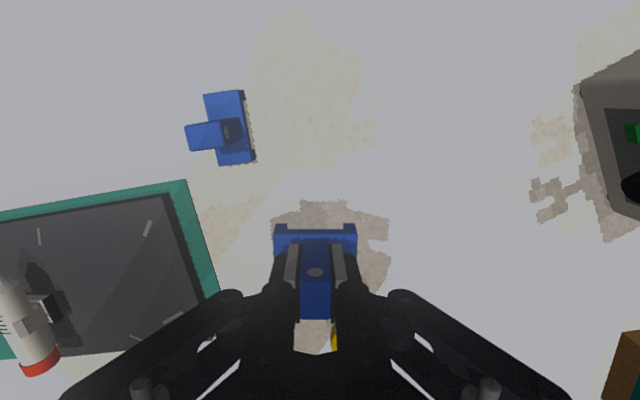

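View pics/j_t.png

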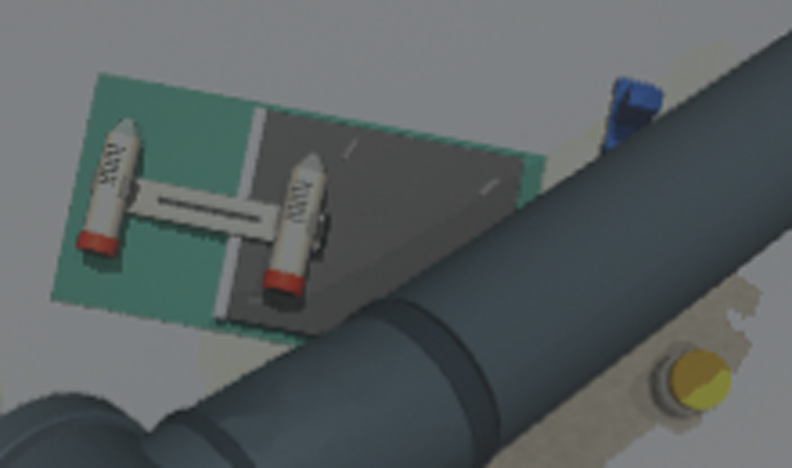

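View pics/j_s.png

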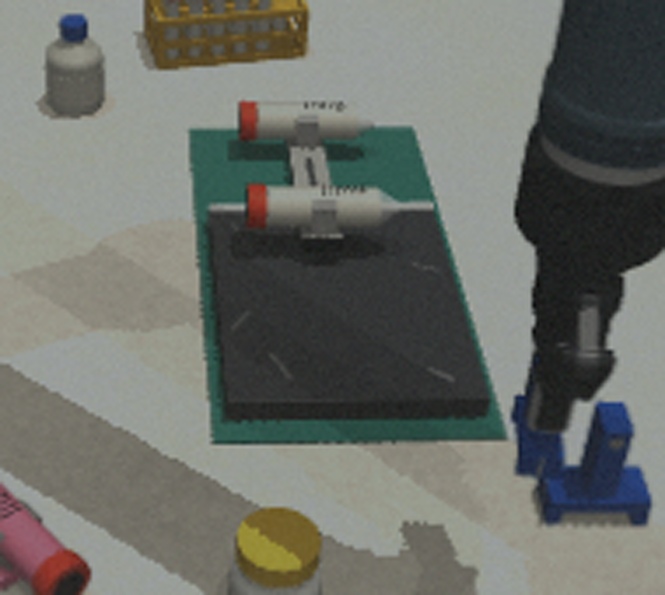

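View pics/h_z.png

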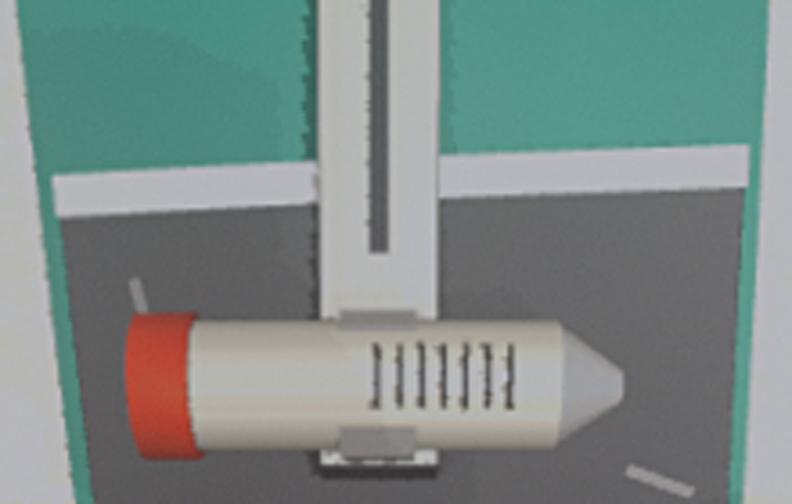

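```bash
cat > fit.py <<'E'
from h import *
from scipy.optimize import least_squares
P=dict(camera_params("wrist"),camera_from_world=np.load("h.npy"));Pt=camera_params("top")
c=lambda u,v:(210+u/3.6,v/3.6)
e1,e2=onz(P,c(53,175),.02),onz(P,c(748,145),.02)
print("edge ends",np.round(e1,4),np.round(e2,4),np.linalg.norm(e1-e2),"mid",(e1+e2)/2, "normal deg",np.rad2deg(np.arctan2(*(e1-e2)[[1,0]]))-90)
for u,v in((318,160),(438,160),(322,315),(436,315)): print(np.round(onz(P,c(u,v),.03),4))
# model: bar pivot point p on edge at lateral w, yaw, overhang
def pts(w,yaw,de,t,edge):
    x=np.array([np.cos(yaw),np.sin(yaw),0]);y=np.cross([0,0,1.],x)
    xt=x*np.cos(t)-np.array([0,0,np.sin(t)]);n=x*np.sin(t)+np.array([0,0,np.cos(t)])
    ys=np.array([-np.sin(TS),np.cos(TS),0])
    o=edge+ys*w-xt*de*-1   # bar middle underside; de= middle past edge
    return o,xt,y,n
obs=[((322,315),-.063,.015,.01),((436,315),-.063,-.015,.01)]
def res(p,edge=EDGE):
    o,xt,y,n=pts(*p,edge)
    X=[o+xt*-.1+y*.015+n*.01,o+xt*-.1-y*.015+n*.01, # rear top corners
       ]
    r=list((proj(P,X)-[c(321,452),c(437,454)]).ravel())
    # side lines near edge: points on side lines where row=160
    for sy,u0,v0 in((.015,318,100),(-.015,438,100),(.015,322,310),(-.015,437,310)):
        a,b=proj(P,[o+xt*-.06+y*sy+n*.01,o+xt*.05+y*sy+n*.01]);uv=np.array(c(u0,v0))
        d=(b-a)/np.linalg.norm(b-a);r.append(d[0]*(uv-a)[1]-d[1]*(uv-a)[0])
    # front tube centre, rear tube in top image (pixel, cap face/tip mid)
    t=lambda u,v:(235+u/3.6,90+v/3.6)
    tt=[o+xt*.08+n*.0265,o+xt*-.08+n*.0265]
    r.append(((.1+p[2])*np.sin(p[3])-.018+0*p[3])*3000)
    return np.array(r)
s=least_squares(res,[0,TB,.0156,.156],x_scale=[.01,.05,.01,.05])
print(np.round(s.x,4),np.rad2deg(s.x[1]),np.round(s.fun,2))
o,xt,y,n=pts(*s.x,EDGE);print("n",n,"pivot",o-xt*s.x[2])
print("front top mid proj in top cam", proj(Pt,[o+xt*.08+n*.043,o-xt*.08+n*.043]))
E
python3 fit.py
```

```text
edge ends [0.5007 0.0823 0.02  ] [0.6772 0.0444 0.02  ] 0.18050370796955173 mid [0.58891592 0.06333144 0.02      ] normal deg 77.87425260137834
[0.5685 0.0662 0.03  ]
[0.5976 0.0587 0.03  ]
[0.5598 0.0305 0.03  ]
[0.5885 0.0231 0.03  ]
[0.0067 1.3219 0.0236 0.1461] 75.74048945858559 [ 0.06  0.32  0.03 -0.32 -0.03 -0.22  0.61 -0.26 -0.01]
n [0.03585639 0.14108669 0.9893477 ] pivot [0.58392735 0.06538507 0.02      ]
front top mid proj in top cam [[262.784381   139.39698966]
 [314.90596683 149.65071848]]
```

```bash
python3 - <<'E'
from h import *
Pt=camera_params("top");t=lambda u,v:(235+u/3.6,90+v/3.6)
c0=np.array([.5682,.0008,.02])
print(proj(Pt,[c0+XB*.08+[0,0,.0265],c0-XB*.08+[0,0,.0265]]), "obs",t(214,203),t(406,251))
yaw=np.deg2rad(75.7);q=tool(yaw,.15)
n=np.array([np.cos(yaw)*np.sin(.15),np.sin(yaw)*np.sin(.15),np.cos(.15)]);pv=np.array([.5839,.0654,.02])
move_ptp(pv+n*.16,q)
movel(pv+n*.070,speed=.15)
print(read_time_s(),read_finger_gap(),np.array(read_eef_pos())-(pv+n*.07))
im=read_camera("wrist");cv2.imwrite("pics/k_w.png",im[:,:,::-1]);np.save("k.npy",camera_params("wrist")["camera_from_world"])
crop(read_camera("top"),235,90,220,130,3.6,"k_t.png");crop(read_camera("side"),310,130,130,110,6,"k_s.png")
E
```

```text
[[294.30431238 146.2431198 ]
 [347.45120572 158.60062323]] obs (294.44444444444446, 146.38888888888889) (347.77777777777777, 159.72222222222223)
37.7833 0.013677036196747996 [ 0.00085004 -0.00049708  0.00065701]
```

View pics/k_w.png

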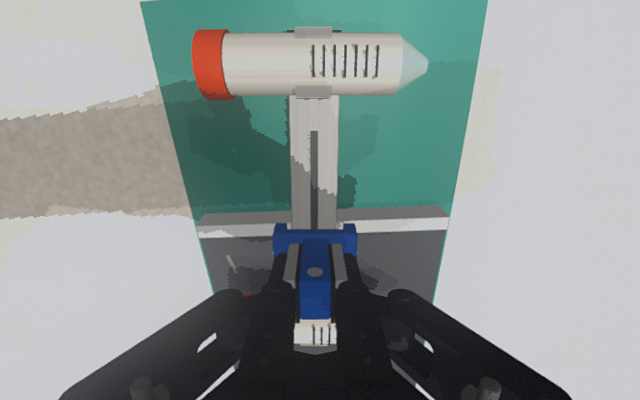

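View pics/k_t.png

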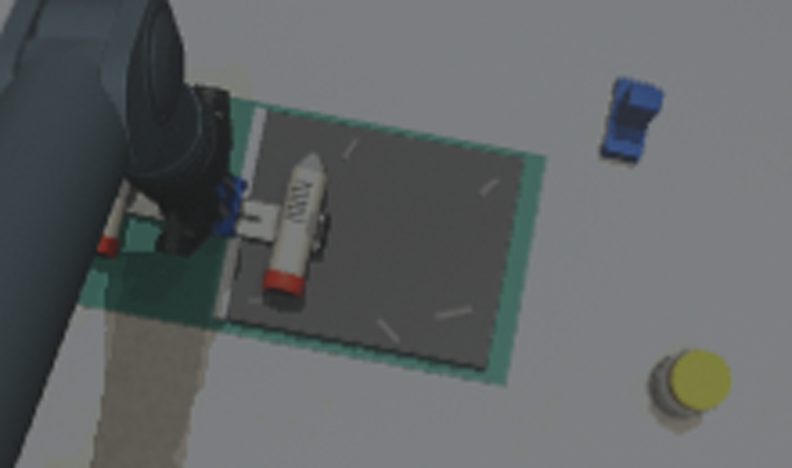

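View pics/k_s.png

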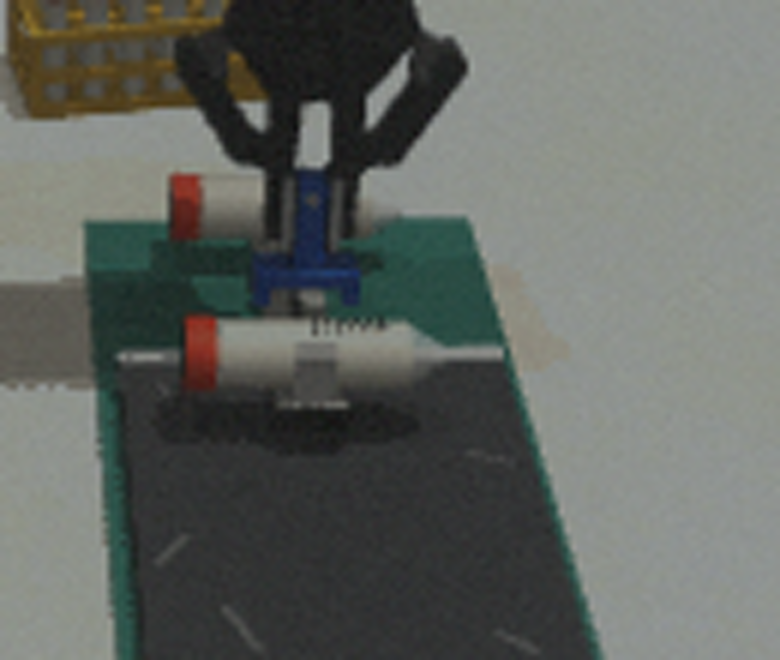

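```bash
python3 - <<'E'
from h import *
yaw=np.deg2rad(75.7);q=tool(yaw,.15)
n=np.array([np.cos(yaw)*np.sin(.15),np.sin(yaw)*np.sin(.15),np.cos(.15)]);yt=R.from_quat(q).as_matrix()[:,1]
pv=np.array([.5839,.0654,.02])-yt*.0003
f0=np.array(read_ft_force())
for h in (.060,.054,.050,.047,.0455,.045,.0445,.044,.0435):
    movel(pv+n*h,speed=.05); f=np.array(read_ft_force())-f0
    print(h,np.round(f,2),round(read_time_s(),2),np.round((np.array(read_eef_pos())-pv)@n,4))
    if f[2]>2.5: break
crop(read_camera("wrist"),0,0,640,400,1,"l_w.png");crop(read_camera("side"),310,130,130,110,6,"l_s.png")
E
```

```text
0.06 [ 0.24 -1.15  0.02] 38.28 0.0595
0.054 [ 0.15 -0.61  0.7 ] 38.55 0.0535
0.05 [-1.07 -1.17 -0.45] 38.8 0.0497
0.047 [-0.19 -1.35  0.59] 39.05 0.0468
0.0455 [-1.22 -0.92  1.08] 39.3 0.0454
0.045 [-0.83 -1.8   2.05] 39.55 0.0452
0.0445 [-2.26  0.14  6.03] 39.8 0.0451
```

View pics/l_w.png

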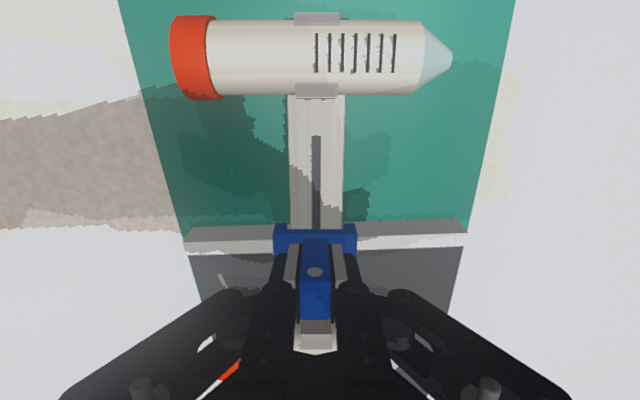

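View pics/l_s.png

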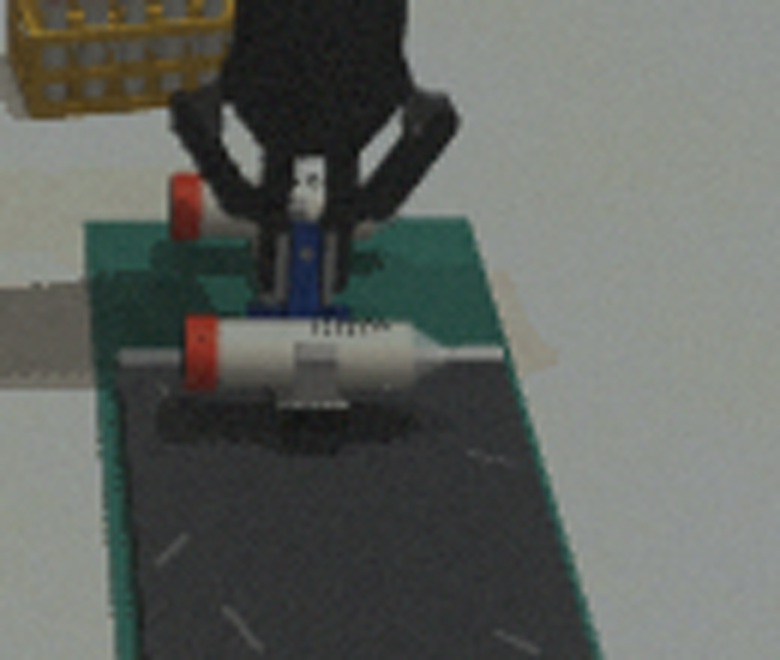

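```bash
python3 - <<'E'
from h import *
yaw=np.deg2rad(75.7);q=tool(yaw,.15)
n=np.array([np.cos(yaw)*np.sin(.15),np.sin(yaw)*np.sin(.15),np.cos(.15)]);yt=R.from_quat(q).as_matrix()[:,1]
pv=np.array([.5839,.0654,.02])-yt*.0003
movel(pv+n*.0451,speed=.03)
move_gripper(.035)
movel(pv+n*.12,speed=.12)
# look from behind the edge, level tool
move_ptp(np.array([.5435,-.0946,0])+XB*.075+[0,0,.26],tool(TB))
im=read_camera("wrist");cv2.imwrite("pics/m_w.png",im[:,:,::-1]);np.save("m.npy",camera_params("wrist")["camera_from_world"])
crop(im,210,40,220,160,3.6,"m_z.png")
crop(read_camera("top"),235,90,220,130,3.6,"m_t.png");crop(read_camera("side"),310,130,130,110,6,"m_s.png")
print(read_time_s())
E
```

```text
42.1083
```

View pics/m_w.png

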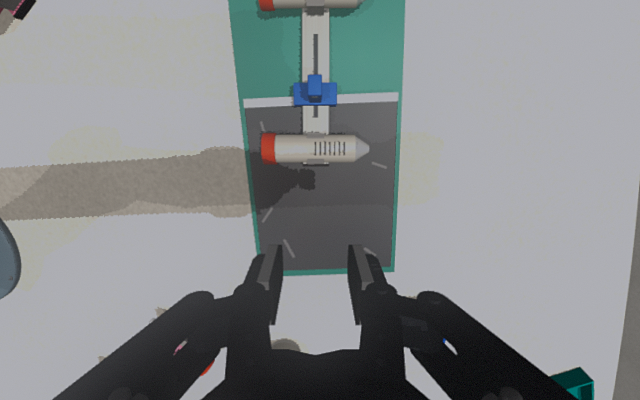

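View pics/m_s.png

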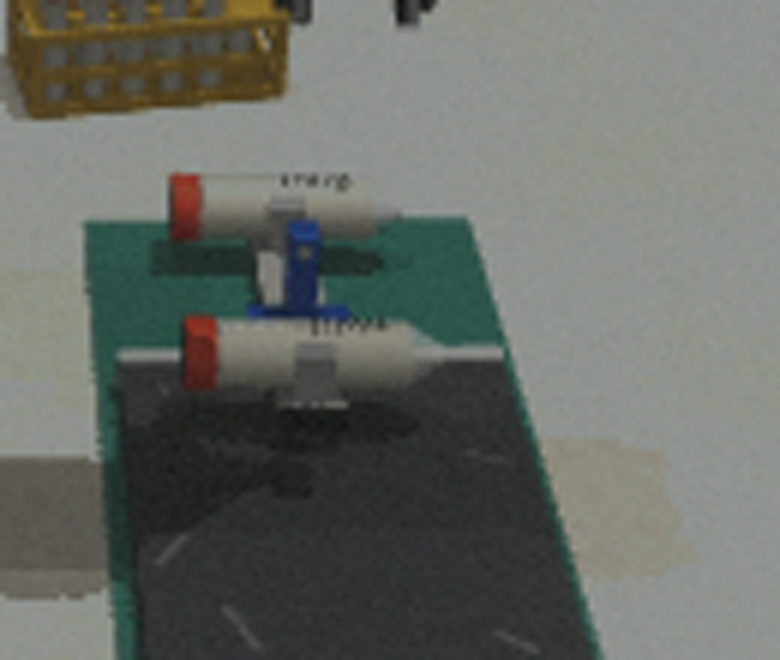

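View pics/m_z.png

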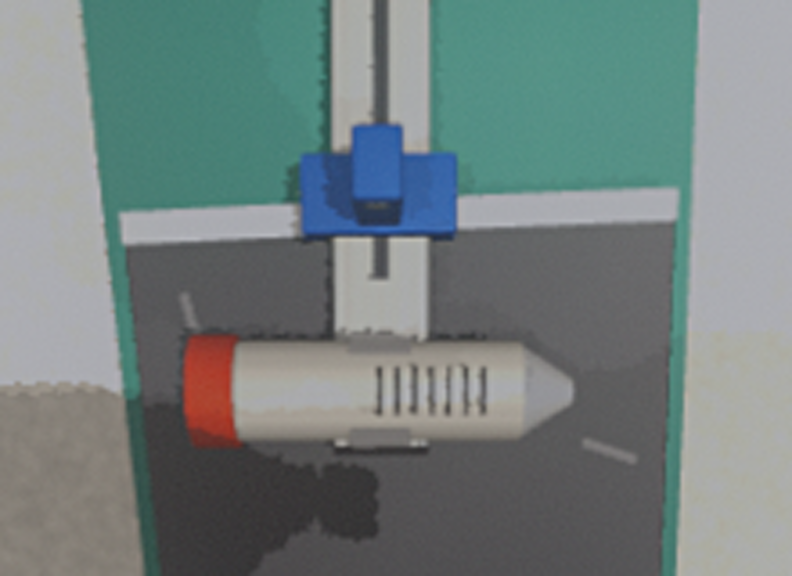

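```bash
python3 - <<'E'
from h import *
P=dict(camera_params("wrist"),camera_from_world=np.load("m.npy"))
c=lambda u,v:(210+u/3.6,40+v/3.6)
e1,e2=onz(P,c(120,212),.02),onz(P,c(678,188),.02);m=(e1+e2)/2
print("edge mid",np.round(m,4),np.linalg.norm(e1-e2))
t=.15;yaw=np.deg2rad(75.7);x=np.array([np.cos(yaw),np.sin(yaw),0]);xt=x*np.cos(t)-[0,0,np.sin(t)];n=x*np.sin(t)+[0,0,np.cos(t)]
# corners of bridge top and lug top -> plane intersection
def onp(uv,p0):
    o,d=ray(P,uv);return o+d*(((p0-o)@n)/(d@n))
ed=(e2-e1)/np.linalg.norm(e2-e1)
nn=np.cross([0,0,1],ed)*1.0; 
if nn@x<0: nn=-nn
for nm,h,cs in(("bridge",.018,((303,155),(457,155),(457,235),(303,236))),("lug",.062,((355,126),(402,126),(401,201),(355,201)))):
    M=np.array([onp(c(*k),m+n*h) for k in cs]); ctr=M.mean(0)-n*h
    print(nm,np.round([np.linalg.norm(M[i]-M[(i+1)%4]) for i in range(4)],4),"along-x past edge mm",1e3*((ctr-m)@nn),"ctr",np.round(ctr,4), "yaw",np.rad2deg(np.arctan2(*(M[0]-M[3])[[1,0]])))
E
```

```text
edge mid [0.5899 0.0648 0.02  ] 0.1807406973926182
bridge [0.047  0.0237 0.0474 0.024 ] along-x past edge mm -1.839625084026667 ctr [0.5837 0.0642 0.0203] yaw 75.12266250567791
lug [0.0124 0.0192 0.0123 0.0192] along-x past edge mm -1.5960125514191954 ctr [0.5834 0.0646 0.0203] yaw 75.51144469932002
```

View pics/m_t.png

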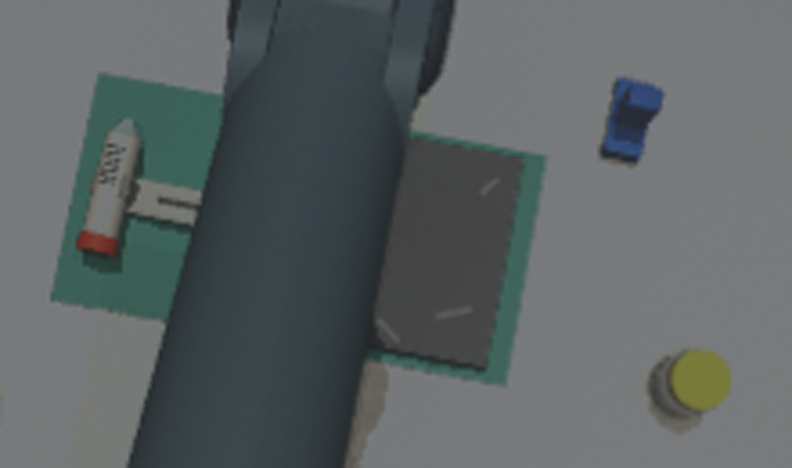

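```bash
python3 - <<'E'
from h import *
movel(np.array([.5435,-.0946,0])+XB*.09+[0,0,.17],speed=.2)
pause(.4)
P=camera_params("wrist");im=read_camera("wrist");cv2.imwrite("pics/n_w.png",im[:,:,::-1]);np.save("n.npy",P["camera_from_world"])
o=-P["camera_from_world"][:3,:3].T@P["camera_from_world"][:3,3];print(o,read_time_s())
crop(im,190,20,250,180,3.2,"n_z.png")
E
```

```text
[0.58702254 0.06928266 0.29606342] 43.1667
```

View pics/n_z.png

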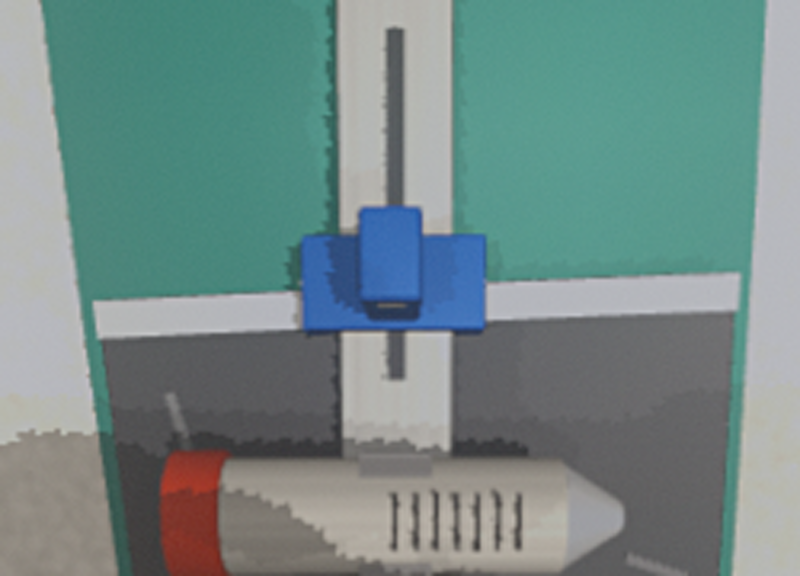

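```bash
cat > chk.py <<'E'
from h import *
P=dict(camera_params("wrist"),camera_from_world=np.load("n.npy"))
c=lambda u,v:(190+u/3.2,20+v/3.2)
e1,e2=onz(P,c(95,301),.02),onz(P,c(739,273),.02);m=(e1+e2)/2
print("edge mid",np.round(m,4),np.linalg.norm(e1-e2))
yaw=np.deg2rad(75.7);x=np.array([np.cos(yaw),np.sin(yaw),0])
ed=(e2-e1)/np.linalg.norm(e2-e1);nn=np.cross([0,0,1],ed);nn=nn if nn@x>0 else -nn
for t in(.14,.15,.16):
    xt=x*np.cos(t)-[0,0,np.sin(t)];n=x*np.sin(t)+[0,0,np.cos(t)]
    def onp(uv,p0):
        o,d=ray(P,uv);return o+d*(((p0-o)@n)/(d@n))
    for nm,h,cs in(("bridge",.018,((302,235),(485,235),(485,329),(303,330))),("lug",.062,((361,207),(422,207),(420,300),(361,300))),("slot",.010,((396,29),(396,379)))):
        M=np.array([onp(c(*k),m+n*h) for k in cs]); ctr=M.mean(0)-n*h
        print(t,nm,np.round([np.linalg.norm(M[i]-M[(i+1)%len(M)]) for i in range(len(M))],4),"past edge mm",round(1e3*((ctr-m)@nn),2),"ctr",np.round(ctr,4))
E
python3 chk.py
```

```text
edge mid [0.5905 0.0635 0.02  ] 0.18093393176137712
0.14 bridge [0.0474 0.0238 0.0479 0.0241] past edge mm -1.13 ctr [0.5842 0.0637 0.0202]
0.14 lug [0.013  0.0193 0.0128 0.0193] past edge mm -0.71 ctr [0.584  0.0642 0.0201]
0.14 slot [0.0897 0.0897] past edge mm 18.91 ctr [0.5898 0.083  0.0174]
0.15 bridge [0.0474 0.0238 0.0478 0.0241] past edge mm -1.31 ctr [0.5841 0.0635 0.0202]
0.15 lug [0.013  0.0194 0.0128 0.0194] past edge mm -1.32 ctr [0.5838 0.0636 0.0202]
0.15 slot [0.0899 0.0899] past edge mm 18.9 ctr [0.5898 0.083  0.0172]
0.16 bridge [0.0475 0.0239 0.0478 0.0241] past edge mm -1.48 ctr [0.5841 0.0633 0.0203]
0.16 lug [0.013  0.0194 0.0128 0.0194] past edge mm -1.93 ctr [0.5837 0.063  0.0204]
0.16 slot [0.0902 0.0902] past edge mm 18.89 ctr [0.5898 0.083  0.017 ]
```

```bash
python3 - <<'E'
from h import *
yaw=np.deg2rad(75.7);q=tool(yaw,.15)
x=np.array([np.cos(yaw),np.sin(yaw),0])
n=x*np.sin(.15)+[0,0,np.cos(.15)];xt=x*np.cos(.15)-[0,0,np.sin(.15)];yt=R.from_quat(q).as_matrix()[:,1]
pv=np.array([.5839,.0654,.02])-yt*.0003
move_ptp(pv+n*.12,q)
movel(pv+n*.0455,q,speed=.1); pause(.2)
move_gripper(0.0,22); print(read_finger_gap(),read_time_s())
f0=np.array(read_ft_force())
movel(pv+n*.0475,speed=.03)
p2=pv+xt*.0015
movel(p2+n*.0475,speed=.03)
for h in(.0462,.0457,.0453,.0449,.0445):
    movel(p2+n*h,speed=.03); f=np.array(read_ft_force())-f0; print(h,np.round(f,1))
    if f[2]>2.5: break
movel(p2+n*.0452,speed=.03)
move_gripper(.035)
movel(p2+n*.12,speed=.12)
move_ptp(np.array([.5435,-.0946,0])+XB*.09+[0,0,.17],tool(TB))
pause(.4)
P=camera_params("wrist");im=read_camera("wrist");cv2.imwrite("pics/o_w.png",im[:,:,::-1]);np.save("o.npy",P["camera_from_world"])
crop(im,190,20,250,180,3.2,"o_z.png");print(read_time_s())
E
```

```text
0.013588978326022043 45.0417
0.0462 [-1.4  0.8 -2.4]
0.0457 [-1.   0.9 -0.4]
0.0453 [-2.7  0.9  3.2]
48.5917
```

View pics/o_z.png

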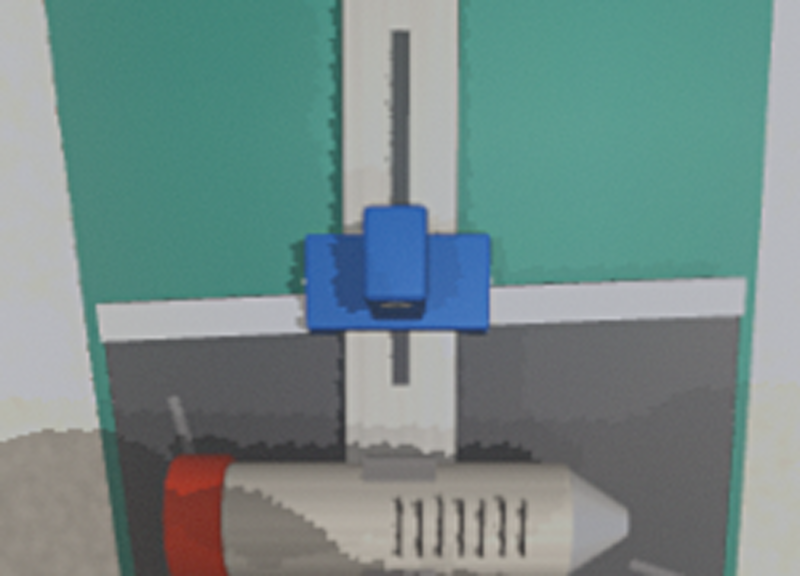

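```bash
sed -e 's/n.npy/o.npy/' -e 's/c(95,301)/c(98,304)/;s/c(739,273)/c(744,278)/' -e 's/(302,235),(485,235),(485,329),(303,330)/(307,234),(490,234),(490,329),(308,330)/' -e 's/(361,207),(422,207),(420,300),(361,300)/(366,206),(427,206),(425,301),(366,301)/' -e 's/(396,29),(396,379)/(401,31),(401,383)/' chk.py > chk2.py; python3 chk2.py | sed -n '1p;5,7p'
python3 - <<'E'
from h import *
q=tool(TB)
movel(np.array([.5435,-.0946,0])+XB*.0+[0,0,.30],speed=.3)
move_ptp([.50,-.28,.35],q)
crop(read_camera("top"),170,90,300,130,2.6,"p_t.png");crop(read_camera("side"),260,100,200,230,2.6,"p_s.png");print(read_time_s())
E
```

```text
edge mid [0.5903 0.0635 0.02  ] 0.18074664010115138
0.15 bridge [0.0472 0.024  0.0476 0.0242] past edge mm -0.12 ctr [0.5845 0.0646 0.0201]
0.15 lug [0.013  0.0197 0.0127 0.0197] past edge mm -0.22 ctr [0.584  0.0646 0.0201]
0.15 slot [0.09 0.09] past edge mm 19.08 ctr [0.5899 0.0831 0.0171]
50.175
```

View pics/p_t.png

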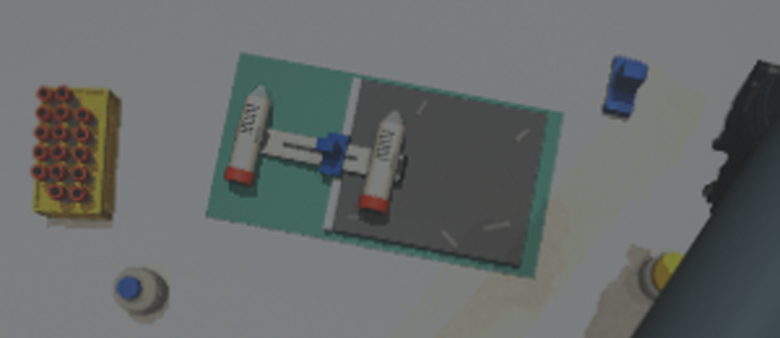

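View pics/p_s.png

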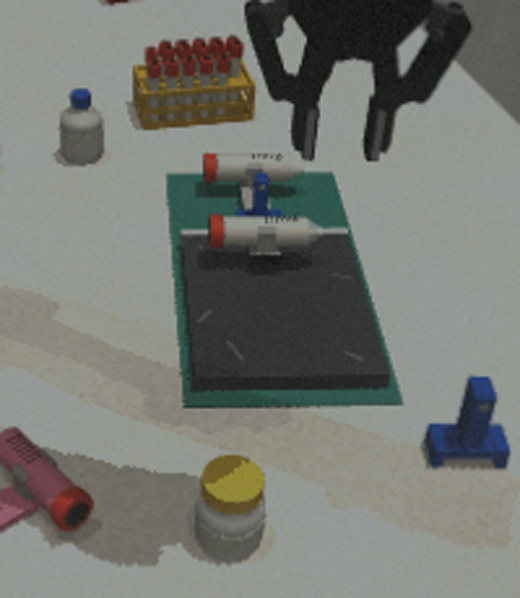

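The saddle is within 0.3 mm of the edge line and sits square on the bar. The bar is still tipped, the bystanders are where they were, and the arm is clear.

```bash
python3 - <<'E'
from bench import *
print(sign_off(),read_time_s())
E
```

```text
the job is handed in; nothing more can be done
the job is handed in; nothing more can be done
```

The bar is tipped over the steel edge and the small blue saddle stands astride it above that edge. I handed the job in about 50 s into the 72 s allowed; `sign_off` gives no verdict.

- **Finding the balance point:** I pushed the bar by its rear end face, then nudged it 2 mm at a time, backing off and looking after each. It tipped by itself with its middle about 19 mm past the edge, at a tilt of about 0.15 rad. Because the steps were 2 mm, the true balance point may lie up to 2 mm from the marked one.
- **Setting the saddle:** My first placing measured about 1.3 mm (1.7 mm from an earlier view) short of the edge line. I re-gripped the saddle, moved it 1.5 mm, and set it down again.
- **Last checks:** The saddle measured about 0.1–0.2 mm from the edge line, against a camera calibration of about 2 mm. It looked square on the bar. The bar had not moved, and the bottle, pot and rack looked where they had been (the arm partly hid the pot from above).
- **Disagreements:**
    - The saddle met the bar about 1.3 mm higher than my model expected, which I put down to height calibration.
    - An early fit put the bar's middle 23.6 mm past the edge. The top camera and push distance gave about 15–16 mm, and the later close views gave 19 mm. This only affects the tilt I assumed slightly, not where the saddle sits.

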